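# Reset the eccentric stop of a drilling jig

## Robot

A 7-joint arm with a two-finger parallel gripper is mounted at the origin on the work surface. World frame = base frame: x ahead of the robot, y to its left, z up, the work surface at z = 0. Lengths are in m, angles in rad, forces in N, time in s.
With the tool pointing down it reaches from about 0.425 to 0.925 m from the base axis. Payload 6.8 kg.
Tool frame: the origin (TCP) lies on the centre line of the jaws, within the pads' length; the fingertips stand 11 mm ahead of it and the grasp point (between the pads) lies 8 mm behind it; z points along the fingers, y is the direction in which the jaws open and shut (so a half turn about z gives the same grasp; the last joint's range is limited). The gripper opens to 85 mm and grips with 20 to 120 N. Pads are 22 mm wide; open, the fingers measure 114 mm over their backs; the gripper's body (76 mm by 85 mm) begins 54 mm behind the grasp point. The pads swing forward as they close: fully open they stand 13 mm farther back than shut.
Start: joints at [1.145, 0.477, 0.022, 1.555, -0.011, 1.109, -0.083], TCP at [0.211, -0.641, 0.242] pointing down, gripper open.
Joint ranges: [-2.96, 2.96], [-0.34, 2.1], [-1.41, 1.46], [0.24, 2.44], [-1.37, 4.51], [0.17, 1.92], [-2.96, 2.96]. Speed limits (rad/s): [2.39, 2.39, 3.14, 3.14, 3.14, 3.14, 3.14].

## Interface

Orientations are given as a rotation vector (axis times angle).
In Python, from bench import r gives the robot as it stands.
- The arm moves only by the tool send_rows, never from a script. Its argument "deltas" is a list of rows, each a list of 7 numbers: the opening, from 0 (shut) to 1 (fully open), then the shift along the tool's x, y, z as a fraction of full scale, then the turn, a rotation vector about the tool's x, y, z as a fraction of full scale. In form: [[hand, x, y, z, ax, ay, az], ...]. A call has 1 to 20 rows; each row is the pose to reach, as a shift and turn from the pose commanded when the call began, along the tool's axes at that moment, turning the shorter way round; what a row does not reach only later rows make up. Full scale, the value 1, is 150 mm for a shift and 180 degrees for a turn. A row lasts 1/12 s, in which the tool goes at most 41.7 mm and 7.16 degrees, less where a joint would pass 70% of its speed; a pose out of reach is approached as far as the arm can. A call with a number of a shift or a turn outside -1 to 1 is refused whole. A call with a gripper value outside its range is refused whole. The fingers move at their own pace and stop on an object; "squeeze" is the grip in N (left out, the last holds). Time passes only in rows, so rows that repeat a pose let the fingers close. It gives the time, the measured TCP pose, the force and the opening at its end, in the units of the state.
- r.get_obs(): the state, without advancing time (a new reading comes with each control period).
- r.grab_frame(name): name is "scene" or "top" or "wrist"; returns a dict with "pixels" (420x560x3 uint8, red, green, blue), "camera_matrix" (3x3 intrinsics, pixels), "rvec" (rotation vector, rad) and "tvec" (3), from world to camera coordinates, as OpenCV has them. Camera axes: x right, y down, z forward; pixel columns grow to the right and rows downward; lengths in m; the calibration is good to about 2 mm. The wrist camera is an equidistant fisheye: a pixel r from the principal point sees the ray r / f radians off the axis. A picture is of the moment at which its call begins. There is no depth.
- r.hand_in(): hands the job in, once; it reports no verdict.
The state is a dict: "clock": time; "joints": joint angles; "qvel": joint speeds; "tau": joint torques, N m; "tcp_pos": TCP position; "orientation": TCP orientation; "contact_force": force on the tool from outside, world axes, zero at the start; "moment": the same for the moment, N m; "grip_width": finger opening in m.
Only numpy, scipy, OpenCV 4.12 (cv2) and the standard library are available. Lean on these libraries where they do the work, as an engineer would, in place of code of your own. Each camera call takes 0.05 s, during which the arm holds its last target. There are 200 camera calls.

## Task

Reset the stop on the blue drilling jig: loosen the red lock ring, turn the brass-gripped eccentric below it clockwise until its white pointer stands at the red index tab, then screw the lock ring firmly down again. After that, swing the steel fence bar round its pin until it rests against the eccentric's disc, and leave it there. Do not disturb the spanner, the spray can or the tape measure.

Things in the scene. Friction and masses are not known exactly. Their poses are not given: they have to be found in the camera images.
- jig: blue base plate, 170 x 360 x 10 mm, fixed on the bench at varying place and yaw. Origin: centre of its underside; z up, y along its length. Stud axis at x +5, y +30 mm (stud top 94 mm above the bench); pivot pin at x -40, y -140 mm. Low aluminium rest (top 22 mm above the bench) at x +45, y -120 mm
- lock_ring: red knurled ring on the stud, 40 mm diameter, 20 mm tall, white line on top; origin: axis, underside, 66 mm above the bench. Quick right-hand thread, 4 mm a rad: clockwise from above tightens. At the start 0.8 rad anticlockwise frees it. Loose it drags with up to 0.3 N m and stays put while the eccentric turns; firmly tight is 0.5-0.6 N m, and on release it springs back a little
- washer: dark spring washer between ring and brass grip, 32 mm diameter, 4 mm thick; origin: axis, underside. It only moves up and down; the ring clamps the eccentric through it. Since the eccentric sinks when turned clockwise, the ring comes tight farther round than it was, at a place to be felt: from first touch the torque climbs from 0.3 to 0.6 N m over about 0.8 rad. Regrasp the ring as needed
- eccentric: adjuster on the stud; clockwise sinks it 1 mm a rad. Coaxial brass grip, 48 mm diameter, 31-63 mm above the bench at the start; below it a steel disc, 68 mm diameter, top at 31 mm, 7 mm off-axis away from the pointer. Origin: on the axis, bench level; x along the pointer. Turns with 0.35 N m once the ring is loose and stays put. Needs 1.7-2.6 rad clockwise, by regrasping
- pointer (a point): tip of the eccentric's white pointer, 48 mm from the stud axis, 32 mm above the bench at the start
- mark (a point): where the pointer's tip should stand in plan: 48 mm from the stud axis, at the tooth of the red index tab (5 mm wide, 32 mm tall, 52 to 68 mm from the stud axis)
- disc_centre (a point): centre of the eccentric's steel disc (34 mm radius), 20 mm above the bench at the start
- fence: steel bar, 20 mm wide, 285 mm long, 12-28 mm above the bench, turning on the pin with 0.2 N m friction; stays put. Origin: pin axis, bench level; y along the bar to its free end, x to the side that meets the disc. It starts 0.25-0.4 rad anticlockwise of the jig's y, free end towards the robot; pushed clockwise it stops on the disc, about parallel to the jig's y
- fence_post (a point): top centre of the black post on the bar's free end, 14 mm in diameter, from 28 to 62 mm above the bench, 250 mm from the pin, for pushing or pinching
- spanner: steel spanner lying flat to the right of the jig; leave it alone
- spray_can: closed can, 60 mm in diameter, 170 mm tall, standing to the left; leave it alone
- tape_measure: yellow tape measure, 70 x 35 x 65 mm, standing to the right; leave it alone

How it is judged:
By the outcome, as a careful person would: the job done as asked, in the order asked, and still so for the second after the job is handed in, with the robot touching nothing.
It also fails if it takes over 72 s, if anything falls off the work surface, if the arm or the gripper's body presses on something with over 40 N, if the wrist force passes 120 N, or if a joint passes its speed limit or range.

## Working session

There is one attempt and no reset: what is moved stays moved. The work goes in short steps, Python scripts to look and compute and a tool call to move; the robot and the scene stay as the last step left them, time stands still between calls to the robot, and variables do not carry over. Pictures are saved under pics/ and viewed, about 8 in all and at most 12, crops included, and the job is handed in when it is done.

Besides the shell and the picture viewer there is one more tool, called after ">>>" as a command line: name --pt "numbers of a row" for each row, then --argument value for the rest. send_rows: Moves the arm, as the interface text tells. Shift numbers are shares of 150 mm and turn numbers shares of 180 degrees, none past 1 either way. Its arguments: {"type":"object","properties":{"deltas":{"type":"array","items":{"type":"array","items":{"type":"number"}}},"squeeze":{"type":"number"}},"required":["deltas"]}

```bash
ls; mkdir -p pics; python3 - <<'E'
from bench import r
import cv2
o=r.get_obs(); print(o)
for n in("scene","top"):
    f=r.grab_frame(n); cv2.imwrite(f"pics/{n}0.png",f["pixels"][:,:,::-1]); print(n,f["camera_matrix"],f["rvec"],f["tvec"])
a=cv2.imread("pics/scene0.png");b=cv2.imread("pics/top0.png")
E
```

```text
pics
{'clock': 0.0, 'joints': array([ 1.14487125,  0.47783041,  0.02236245,  1.55643395, -0.01148433,
        1.1092723 , -0.08308327]), 'qvel': array([-0.00037693, -0.00073513,  0.00037724, -0.00118629,  0.00013328,
       -0.0002272 , -0.0003228 ]), 'tau': array([-8.60851674e-05, -5.96448183e+01,  1.60806946e+00, -2.81192994e+01,
        1.25661868e-02,  9.41758510e-03,  1.76048854e-05]), 'tcp_pos': array([ 0.21073589, -0.64067623,  0.24131319]), 'orientation': array([-3.10026390e+00, -4.96900567e-01,  6.97300728e-04]), 'contact_force': array([-0.15493561, -0.00445127, -0.1770913 ]), 'moment': array([-0.00622602,  0.04390044,  0.05554361]), 'grip_width': 0.0854847883025353}
scene [[506.91000371   0.         283.99757776]
 [  0.         506.91000371 201.51213238]
 [  0.           0.           1.        ]] [ 0.97849746  2.27637329 -1.21420723] [ 0.34957768 -0.15956321  1.68112424]
top [[469.74102808   0.         284.08576508]
 [  0.         469.74102808 207.82446273]
 [  0.           0.           1.        ]] [ 2.14206468 -2.10399228  0.18607791] [0.01118135 0.56641286 1.26147503]
```

View pics/top0.png

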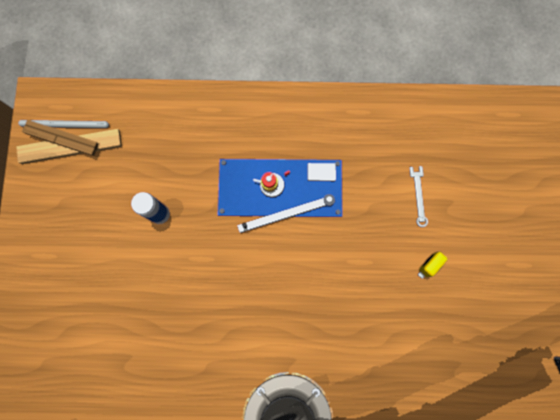

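View pics/scene0.png

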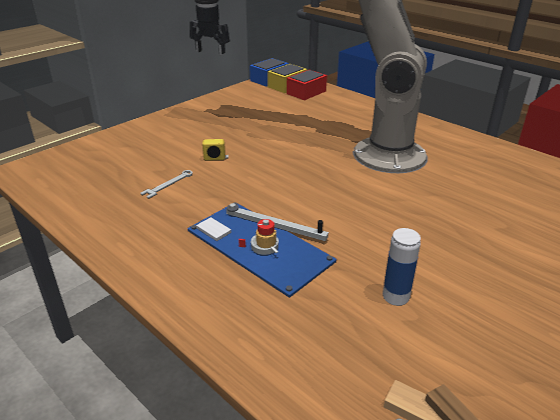

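The top view shows the jig spanning (219–342, 158–217) and the ring at (269,180). The pointer points left, at about (256,181), and the tab is at (288,173). The fence runs from its pin at (329,200) to the post at (243,227). The can, spanner and tape are all well clear.

```bash
cat > h.py <<'E'
from bench import r
import cv2, numpy as np
from scipy.spatial.transform import Rotation as R
def cast(f,px,z):
    """pixels -> world points on plane z"""
    K=f["camera_matrix"]; Rm=R.from_rotvec(f["rvec"]).as_matrix(); t=np.array(f["tvec"])
    px=np.atleast_2d(np.asarray(px,float)); q=(px-[K[0,2],K[1,2]])/[K[0,0],K[1,1]]
    if f.get("fish"):
        th=np.linalg.norm(q,axis=1,keepdims=True); d=np.c_[q/th*np.sin(th),np.cos(th)]
    else: d=np.c_[q,np.ones(len(q))]
    d=d@Rm; c=-Rm.T@t
    return c+d*((z-c[2])/d[:,2])[:,None]
def proj(f,P):
    K=f["camera_matrix"]; c=np.atleast_2d(P)@R.from_rotvec(f["rvec"]).as_matrix().T+f["tvec"]
    rr=np.linalg.norm(c[:,:2],axis=1,keepdims=True); q=c[:,:2]/c[:,2:]
    if f.get("fish"): q=c[:,:2]/rr*np.arctan2(rr,c[:,2:])
    return q*[K[0,0],K[1,1]]+[K[0,2],K[1,2]]
def grab(n,name=None):
    f=dict(r.grab_frame(n)); f["fish"]=n=="wrist"
    f["hsv"]=cv2.cvtColor(f["pixels"],cv2.COLOR_RGB2HSV)
    if name: cv2.imwrite(f"pics/{name}.png",f["pixels"][:,:,::-1])
    return f
def blob(f,lo,hi,roi=None):
    m=cv2.inRange(f["hsv"],np.array(lo),np.array(hi))
    if roi: k=np.zeros_like(m); k[roi[1]:roi[3],roi[0]:roi[2]]=1; m=m*k
    return m
def delta(target,yaw=None):
    """tool-frame shift (units 150mm) and turn for TCP target and tool-x yaw, tool down"""
    o=r.get_obs(); T=R.from_rotvec(o["orientation"])
    d=T.inv().apply(np.array(target)-o["tcp_pos"])/.15
    x=T.apply([1,0,0]); y0=np.arctan2(x[1],x[0]); yaw=y0 if yaw is None else yaw
    G=R.from_euler("z",yaw)*R.from_euler("x",np.pi)
    return np.round(d,3),np.round((T.inv()*G).as_rotvec()/np.pi,3),round(y0,3)
E
python3 - <<'E'
from h import *
f=grab("top"); m=blob(f,(105,120,60),(125,255,255),(200,140,360,235))
c=max(cv2.findContours(m,0,1)[0],key=cv2.contourArea)
h=cv2.convexHull(c)[:,0]; P=cast(f,h,.01)[:,:2].astype(np.float32)
(cx,cy),s,a=cv2.minAreaRect(P); print(cx,cy,s,a)
b=cv2.boxPoints(((cx,cy),s,a)); e=[b[1]-b[0],b[2]-b[1]]; L=max(e,key=np.linalg.norm); L=L*np.sign(L[1]); yaw=np.arctan2(L[1],L[0])-np.pi/2
Rz=R.from_euler("z",yaw).as_matrix()[:2,:2]; J=np.array([cx,cy])
print("yaw",yaw,"stud",J+Rz@[.005,.03],"pin",J+Rz@[-.04,-.14])
for lo,hi,z in(((0,150,100),(6,255,255),.086),((170,150,100),(180,255,255),.086)):
    m=blob(f,lo,hi,(200,140,360,235)); n,l,st,ce=cv2.connectedComponentsWithStats(m); print(st[1:],ce[1:])
    if n>1: print(cast(f,ce[1:],z),cast(f,ce[1:],.032))
print(delta([*(J+Rz@[.005,.03]),.24]))
# own-base geometry
E
```

```text
0.6347567439079285 0.035043299198150635 (0.1666160374879837, 0.3559235632419586) 0.46379297971725464
yaw 0.008094668 stud [0.63951374 0.06508279] pin [ 0.5958913 -0.1052759]
[[262 173  13  14  91]
 [286 173   2   2   3]] [[268.45054945 180.91208791]
 [286.33333333 173.33333333]]
[[0.6343124  0.06542439 0.086     ]
 [0.65663197 0.01662193 0.086     ]] [[0.64743111 0.06779733 0.032     ]
 [0.67070942 0.01689856 0.032     ]]
[[263 173   5   4   5]
 [270 173   1   1   1]
 [285 172   4   3   6]] [[265.         174.2       ]
 [270.         173.        ]
 [286.5        172.66666667]]
[[0.65316623 0.07540598 0.086     ]
 [0.65681179 0.06169704 0.086     ]
 [0.65853521 0.01619544 0.086     ]] [[0.66709481 0.07820768 0.032     ]
 [0.67089696 0.06390987 0.032     ]
 [0.67269441 0.01645375 0.032     ]]
(array([ 4.186, -3.577,  0.015]), array([-0.,  0., -0.]), np.float64(0.318))
```

>>> send_rows --pt "1 0.84 -0.72 0 0 0 0" --pt "1 0.84 -0.72 0 0 0 0" --pt "1 0.84 -0.72 0 0 0 0" --pt "1 0.84 -0.72 0 0 0 0" --squeeze 60

```text
clock: 0.48
tcp_pos: [0.2974, -0.4973, 0.2419]
orientation: [-3.102, -0.496, 0.0]
contact_force: [0.0, 0.1, 0.5]
grip_width: 0.0853
```

>>> send_rows --pt "1 0.84 -0.72 0 0 0 0" --pt "1 0.84 -0.72 0 0 0 0" --pt "1 0.84 -0.72 0 0 0 0" --pt "1 0.84 -0.72 0 0 0 0"

```text
clock: 0.82
tcp_pos: [0.3834, -0.3552, 0.2423]
orientation: [-3.102, -0.497, 0.0]
contact_force: [1.0, -0.4, 0.0]
grip_width: 0.0854
```

>>> send_rows --pt "1 0.84 -0.72 0 0 0 0" --pt "1 0.84 -0.72 0 0 0 0" --pt "1 0.84 -0.72 0 0 0 0" --pt "1 0.84 -0.72 0 0 0 0"

```text
clock: 1.15
tcp_pos: [0.4693, -0.2133, 0.2424]
orientation: [3.102, 0.497, -0.0]
contact_force: [0.5, -0.6, -0.2]
grip_width: 0.0857
```

>>> send_rows --pt "1 0.84 -0.72 0 0 0 0" --pt "1 0.84 -0.72 0 0 0 0" --pt "1 0.84 -0.72 0 0 0 0" --pt "1 0.84 -0.72 0 0 0 0"

```text
clock: 1.48
tcp_pos: [0.5553, -0.0714, 0.2423]
orientation: [3.102, 0.497, -0.0]
contact_force: [0.7, -0.2, -0.8]
grip_width: 0.0851
```

>>> send_rows --pt "1 0.83 -0.7 0 0 0 -0.24" --pt "1 0.83 -0.7 0 0 0 -0.24" --pt "1 0.83 -0.7 0 0 0 -0.24" --pt "1 0.83 -0.7 0 0 0 -0.24" --pt "1 0.83 -0.7 0 0 0 -0.24" --pt "1 0.83 -0.7 0 0 0 -0.24" --pt "1 0.83 -0.7 0 0 0 -0.24" --pt "1 0.83 -0.7 0 0 0 -0.24"

```text
clock: 2.15
tcp_pos: [0.64, 0.0648, 0.2418]
orientation: [-2.704, -1.599, 0.001]
contact_force: [0.7, -0.6, 0.1]
grip_width: 0.0852
```

```bash
python3 - <<'E'
from h import *
print(r.get_obs()["joints"],r.get_obs()["tcp_pos"],r.get_obs()["clock"])
f=grab("wrist","w1"); print(f["camera_matrix"][0,0],delta([.6395,.065,.12]))
print(proj(f,[[.6395,.065,.094],[.6395,.065,.031]]))
E
```

```text
[ 0.14439671  0.46843909 -0.47296338  1.60987504  0.23033603  1.12003246
 -0.88877903] [0.6399605  0.06484613 0.24179052] 2.15
325.19226210127806 (array([ 0.002, -0.004,  0.813]), array([-0.,  0., -0.]), np.float64(1.067))
[[283.26991942 193.97355083]
 [283.35690022 179.13623065]]
```

View pics/w1.png

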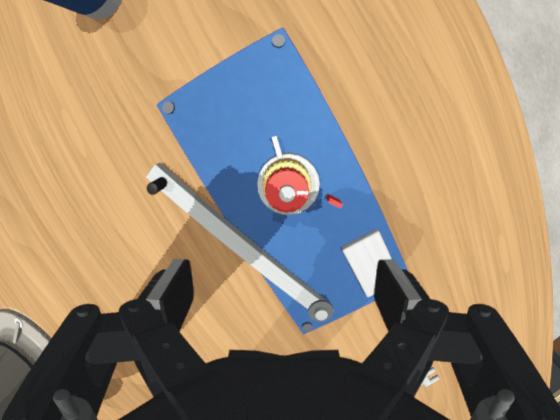

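The wrist view shows the stud top at about (287,193). The white pointer tip is at (275,138), the red tab at (334,201), the post at (157,185) and the pin at (320,310).

```bash
python3 - <<'E'
from h import *
f=grab("wrist"); h=f["hsv"]
red=blob(f,(0,150,90),(8,255,255),(240,120,350,230))|blob(f,(172,150,90),(180,255,255),(240,120,350,230))
n,l,st,ce=cv2.connectedComponentsWithStats(red); 
for i in range(1,n):
    if st[i,4]>15: print(st[i],ce[i])
i=1+np.argmax(st[1:,4]); c=max(cv2.findContours((l==i).astype(np.uint8),0,1)[0],key=cv2.contourArea)
pr=cast(f,c[:,0],.086)[:,:2].astype(np.float32); print("ring circle",cv2.minEnclosingCircle(pr))
g=blob(f,(0,0,130),(180,60,255),(278,183,298,203)); n2,l2,s2,c2=cv2.connectedComponentsWithStats(g); print(s2[1:],c2[1:]); 
print("stud",cast(f,c2[1+np.argmax(s2[1:,4])],.094))
# white pointer
w=blob(f,(0,0,170),(180,60,255),(255,125,325,225)); n3,l3,s3,c3=cv2.connectedComponentsWithStats(w)
for k in range(1,n3):
    if s3[k,4]>10: print("w",s3[k])
ys,xs=np.nonzero(w[:152]); 
P=cast(f,np.c_[xs,ys],.032); print("ptr px",xs.min(),xs.max(),ys.min(),ys.max(),P[ys<142].mean(0),P[ys>=146].mean(0))
# tab
k=[j for j in range(1,n) if j!=i and st[j,4]>15]
for j in k: 
    ys,xs=np.nonzero(l==j); Q=cast(f,np.c_[xs,ys],.032); print("tab",Q.mean(0),[Q.min(0),Q.max(0)])
E
```

```text
[265 168  43  44 676] [282.79733728 194.33284024]
[326 195  15  11  86] [333.3255814  199.79069767]
ring circle ((0.6427546143531799, 0.06528939306735992), 0.020723503082990646)
[[279 185  16  16 201]
 [297 191   1   3   3]] [[286.52736318 192.68656716]
 [297.         192.        ]]
stud [[0.64263078 0.06429172 0.094     ]]
w [258 136  62  68 755]
w [279 186  16  15 191]
w [297 191  11   4  35]
ptr px 271 280 136 151 [0.65221233 0.10775095 0.032     ] [0.64976593 0.09705212 0.032     ]
tab [0.6767158  0.01817997 0.032     ] [array([0.67139439, 0.00920919, 0.032     ]), array([0.68215127, 0.02644576, 0.032     ])]
```

>>> send_rows --pt "1 0.01 0.015 0.9 0 0 0" --pt "1 0.01 0.015 0.9 0 0 0" --pt "1 0.01 0.015 0.9 0 0 0" --pt "1 0.01 0.015 1 0 0 0" --pt "1 0.01 0.015 1 0 0 0"

```text
clock: 2.67
tcp_pos: [0.6386, 0.0638, 0.0863]
orientation: [-2.701, -1.599, 0.016]
contact_force: [-1.2, -0.4, -0.7]
grip_width: 0.0851
```

>>> send_rows --pt "1 0 0 0.07 0 0 0" --pt "0 0 0 0.07 0 0 0" --pt "0 0 0 0.07 0 0 0" --pt "0 0 0 0.07 0 0 0" --pt "0 0 0 0.07 0 0 0" --pt "0 0 0 0.07 0 0 0" --pt "0 0 0 0.07 0 0 0" --pt "0 0 0 0.07 0 0 0" --squeeze 60

```text
clock: 3.33
tcp_pos: [0.6438, 0.0659, 0.0841]
orientation: [2.701, 1.603, 0.004]
contact_force: [-1.9, 0.9, 7.1]
grip_width: 0.0372
```

```bash
python3 - <<'E'
from h import *
o=r.get_obs(); print({k:np.round(o[k],4) for k in("clock","joints","tcp_pos","contact_force","moment","grip_width")},delta([.6425,.065,.081]))
E
```

```text
{'clock': np.float64(3.3333), 'joints': array([ 0.102 ,  0.6419, -0.42  ,  1.7246,  0.3334,  0.8436, -0.9665]), 'tcp_pos': array([0.6438, 0.0659, 0.0841]), 'contact_force': array([-1.8919,  0.8826,  7.1253]), 'moment': array([-0.049 ,  0.5771, -0.0637]), 'grip_width': np.float64(0.0372)} (array([-0.009, -0.005,  0.021]), array([ 0.001, -0.   , -0.   ]), np.float64(1.071))
```

>>> send_rows --pt "0 0 0 -0.002 0 0 -0.035" --pt "0 0 0 -0.005 0 0 -0.07" --pt "0 0 0 -0.008 0 0 -0.105" --pt "0 0 0 -0.012 0 0 -0.14" --pt "0 0 0 -0.015 0 0 -0.175" --pt "0 0 0 -0.018 0 0 -0.21" --squeeze 70

```text
clock: 3.83
tcp_pos: [0.6423, 0.0661, 0.086]
orientation: [-2.03, -2.397, 0.0]
contact_force: [-5.3, 0.7, 5.4]
grip_width: 0.0373
```

```bash
python3 - <<'E'
from h import *
o=r.get_obs(); print({k:np.round(o[k],4) for k in("clock","joints","tcp_pos","contact_force","moment","grip_width")},delta([.6425,.065,.081]))
E
```

```text
{'clock': np.float64(3.8333), 'joints': array([ 0.2102,  0.6734, -0.5786,  1.7169,  0.4544,  0.8891, -0.3955]), 'tcp_pos': array([0.6423, 0.0661, 0.086 ]), 'contact_force': array([-5.3407,  0.6599,  5.383 ]), 'moment': array([ 0.1608,  1.2177, -0.3552]), 'grip_width': np.float64(0.0373)} (array([-0.007, -0.   ,  0.033]), array([-0., -0.,  0.]), np.float64(1.736))
```

>>> send_rows --pt "0 0 0 -0.003 0 0 -0.035" --pt "0 0 0 -0.006 0 0 -0.07" --pt "0 0 0 -0.009 0 0 -0.105" --pt "0 0 0 -0.012 0 0 -0.14" --pt "0 0 0 -0.015 0 0 -0.175" --pt "0 0 0 -0.017 0 0 -0.2" --pt "0 0 0 -0.017 0 0 -0.2"

```text
clock: 4.42
tcp_pos: [0.6411, 0.0654, 0.0885]
orientation: [-1.191, -2.904, 0.004]
contact_force: [-9.9, -1.6, 10.2]
grip_width: 0.037
```

```bash
python3 - <<'E'
from h import *
o=r.get_obs(); print({k:np.round(o[k],4) for k in("clock","joints","tcp_pos","contact_force","moment","grip_width")},delta([.6425,.065,.081]))
f=grab("wrist","w2"); g=f["pixels"][100:400,130:430]; cv2.imwrite("pics/w2c.png",cv2.resize(g[:,:,::-1],None,fx=2,fy=2))
E
```

```text
{'clock': np.float64(4.4167), 'joints': array([ 0.3046,  0.7125, -0.7229,  1.71  ,  0.5644,  0.9423,  0.1502]), 'tcp_pos': array([0.6411, 0.0654, 0.0885]), 'contact_force': array([-9.9164, -1.609 , 10.1514]), 'moment': array([-0.1818,  1.9743, -0.1247]), 'grip_width': np.float64(0.037)} (array([-0.009,  0.005,  0.05 ]), array([-0.001, -0.   ,  0.   ]), np.float64(2.363))
```

View pics/w2c.png

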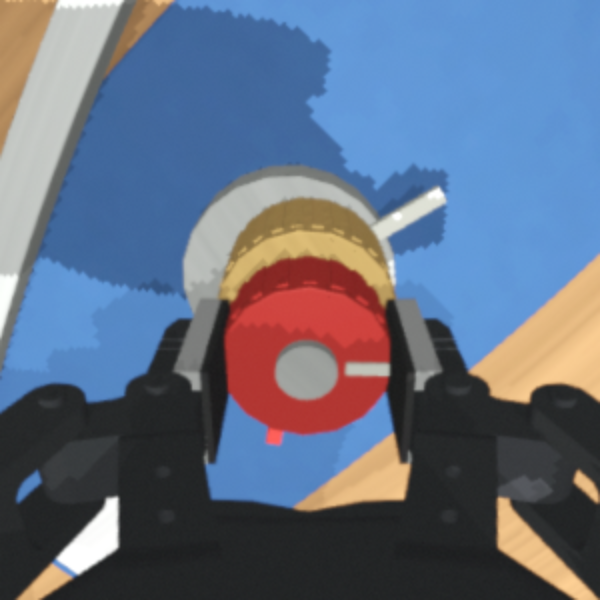

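The ring's white line turned with the jaws, so the ring is loose. The brass grip, disc and pointer are all clear. Next I release it and move down to the brass grip.

>>> send_rows --pt "1 0 0 0 0 0 0" --pt "1 0 0 0 0 0 0" --pt "1 0 0 0 0 0 0" --pt "1 0 0 0 0 0 0" --pt "1 0 0 0 0 0 0"

```text
clock: 4.88
tcp_pos: [0.6432, 0.0655, 0.0873]
orientation: [1.197, 2.904, 0.0]
contact_force: [-0.2, -0.5, -0.7]
grip_width: 0.0855
```

```bash
python3 - <<'E'
from h import *
o=r.get_obs(); print({k:np.round(o[k],4) for k in("clock","tcp_pos","contact_force","moment","grip_width")},delta([.6427,.064,.050]))
E
```

```text
{'clock': np.float64(4.8833), 'tcp_pos': array([0.6432, 0.0655, 0.0873]), 'contact_force': array([-0.2418, -0.539 , -0.6532]), 'moment': array([ 0.0236, -0.0127,  0.0081]), 'grip_width': np.float64(0.0855)} (array([-0.004, -0.01 ,  0.249]), array([0., 0., 0.]), np.float64(2.36))
```

>>> send_rows --pt "1 -0.004 -0.01 0.15 0 0 0" --pt "1 -0.004 -0.01 0.25 0 0 0" --pt "1 -0.004 -0.01 0.25 0 0 0" --pt "0 -0.004 -0.01 0.25 0 0 0" --pt "0 -0.004 -0.01 0.25 0 0 0" --pt "0 -0.004 -0.01 0.25 0 0 0" --pt "0 -0.004 -0.01 0.25 0 0 0" --pt "0 -0.004 -0.01 0.25 0 0 0" --pt "0 -0.004 -0.01 0.25 0 0 0" --squeeze 70

```text
clock: 5.63
tcp_pos: [0.6426, 0.0641, 0.0509]
orientation: [1.196, 2.904, 0.0]
contact_force: [-1.1, -0.9, 5.9]
grip_width: 0.0462
```

>>> send_rows --pt "0 0 0 0 0 0 0.035" --pt "0 0 0 0.0 0 0 0.07" --pt "0 0 0 0.001 0 0 0.105" --pt "0 0 0 0.001 0 0 0.14" --pt "0 0 0 0.002 0 0 0.175" --pt "0 0 0 0.003 0 0 0.21" --pt "0 0 0 0.003 0 0 0.245" --pt "0 0 0 0.004 0 0 0.28" --pt "0 0 0 0.005 0 0 0.3"

```text
clock: 6.38
tcp_pos: [0.643, 0.0641, 0.05]
orientation: [2.388, 2.038, 0.002]
contact_force: [-1.7, -1.7, 5.1]
grip_width: 0.0467
```

```bash
python3 - <<'E'
from h import *
o=r.get_obs(); print({k:np.round(o[k],4) for k in("clock","joints","tcp_pos","contact_force","moment","grip_width")},delta([.6427,.064,.050]))
f=grab("wrist","w3"); g=f["pixels"][100:400,130:430]; cv2.imwrite("pics/w3c.png",cv2.resize(g[:,:,::-1],None,fx=2,fy=2))
E
```

```text
{'clock': np.float64(6.3833), 'joints': array([ 0.1421,  0.6992, -0.4753,  1.7368,  0.4215,  0.8067, -0.6913]), 'tcp_pos': array([0.643 , 0.0641, 0.05  ]), 'contact_force': array([-1.6873, -1.7258,  5.1268]), 'moment': array([-0.2133,  0.13  ,  0.3555]), 'grip_width': np.float64(0.0467)} (array([-0.001, -0.002,  0.   ]), array([0.001, 0.   , 0.   ]), np.float64(1.413))
```

View pics/w3c.png

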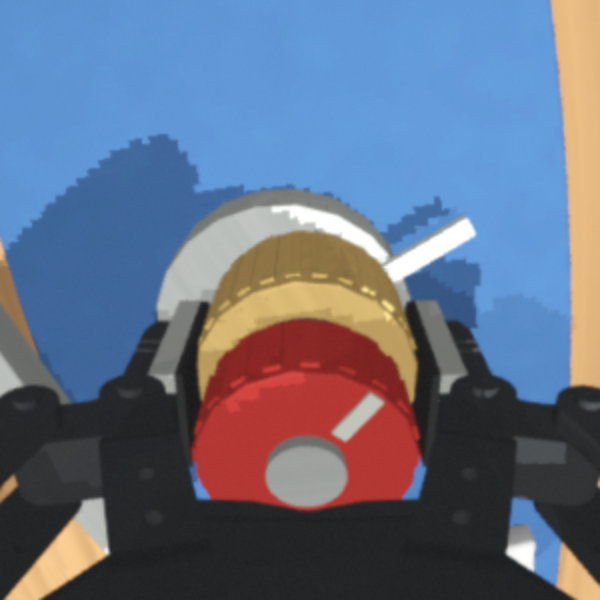

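The pointer turned with the jaws and the ring stayed put. About 1.34 rad remains.

>>> send_rows --pt "0 0 0 0.001 0 0 0.035" --pt "0 0 0 0.002 0 0 0.07" --pt "0 0 0 0.002 0 0 0.105" --pt "0 0 0 0.003 0 0 0.14" --pt "0 0 0 0.004 0 0 0.175" --pt "0 0 0 0.004 0 0 0.21" --pt "0 0 0 0.005 0 0 0.245" --pt "0 0 0 0.006 0 0 0.28" --pt "0 0 0 0.007 0 0 0.315" --pt "0 0 0 0.008 0 0 0.35" --pt "0 0 0 0.008 0 0 0.385" --pt "0 0 0 0.009 0 0 0.42" --pt "0 0 0 0.009 0 0 0.42"

```text
clock: 7.52
tcp_pos: [0.6431, 0.0635, 0.0487]
orientation: [3.137, 0.148, 0.003]
contact_force: [-0.4, -2.6, 6.0]
grip_width: 0.0461
```

```bash
python3 - <<'E'
from h import *
o=r.get_obs(); print({k:np.round(o[k],4) for k in("clock","joints","tcp_pos","contact_force","moment","grip_width")},delta([.6427,.064,.050]))
f=grab("wrist","w4"); g=f["pixels"][100:400,180:480]; cv2.imwrite("pics/w4c.png",cv2.resize(g[:,:,::-1],None,fx=2,fy=2))
a=np.array([-.938]);c=np.array([.6427,.064])
print(proj(f,[[c[0]+q*np.cos(-.938),c[1]+q*np.sin(-.938),.03] for q in(.048,.052,.068)]))
E
```

```text
{'clock': np.float64(7.5167), 'joints': array([-0.0871,  0.6564, -0.1504,  1.7545,  0.1382,  0.7392, -1.7852]), 'tcp_pos': array([0.6431, 0.0635, 0.0487]), 'contact_force': array([-0.3962, -2.6198,  5.9789]), 'moment': array([-0.7172,  0.144 , -0.0833]), 'grip_width': np.float64(0.0461)} (array([-0.002, -0.003, -0.009]), array([ 0.   , -0.001, -0.   ]), np.float64(0.094))
[[365.13329952 212.56669963]
 [372.04728679 208.61342912]
 [399.24771893 192.8498893 ]]
```

View pics/w4c.png

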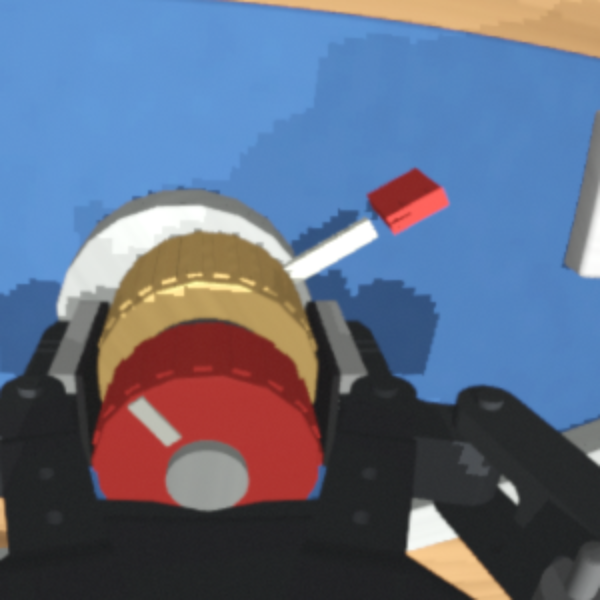

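```bash
python3 - <<'E'
from h import *
f=grab("wrist"); c=np.array([.6427,.064]); roi=(355,175,412,220)
red=blob(f,(0,120,60),(8,255,255),roi)|blob(f,(172,120,60),(180,255,255),roi)
V=f["hsv"][...,2]; v=V[red>0]; th,_=cv2.threshold(v.reshape(-1,1),0,255,cv2.THRESH_OTSU); print("otsu",th,len(v),(v<=th).sum())
ys,xs=np.nonzero((red>0)&(V<=th)); box=cv2.minAreaRect(cast(f,np.c_[xs,ys],.032)[:,:2].astype(np.float32)); print(box)
p=np.array(box[0])-c; print("tab",p,np.hypot(*p),np.arctan2(p[1],p[0]))
w=blob(f,(0,0,170),(180,50,255),(328,205,372,240)); n,l,s,ce=cv2.connectedComponentsWithStats(w); print(s[1:])
i=1+np.argmax(s[1:,4]); ys,xs=np.nonzero(l==i); k=xs>335
for z in(.0295,.031):
    P=cast(f,np.c_[xs,ys][k],z)[:,:2]-c; rr=np.hypot(*P.T); a=np.arctan2(P[:,1],P[:,0])
    print(z,rr.max(),[(round(q,3),round(a[(rr>q)&(rr<=q+.004)].mean(),3)) for q in(.036,.04,.044)])
E
```

```text
otsu 191.0 726 436
((0.6807866096496582, 0.01930227130651474), (0.010335871949791908, 0.0156785249710083), 46.96003723144531)
tab [ 0.03808661 -0.04469773] 0.05872373272333639 -0.8650885791536701
[[328 210  41  30 475]]
0.0295 0.048376369777009286 [(0.036, np.float64(-0.964)), (0.04, np.float64(-0.961)), (0.044, np.float64(-0.957))]
0.031 0.04825264874228588 [(0.036, np.float64(-0.947)), (0.04, np.float64(-0.945)), (0.044, np.float64(-0.943))]
```

The disc's darker rim is visible on its upper side in the image, so the bright part of the tab is its top face. I'll redo the measurement with the bright pixels.

```bash
python3 - <<'E'
from h import *
f=grab("wrist"); c=np.array([.6427,.064]); roi=(355,175,412,220)
red=blob(f,(0,120,60),(8,255,255),roi)|blob(f,(172,120,60),(180,255,255),roi)
V=f["hsv"][...,2]
ys,xs=np.nonzero((red>0)&(V>191)); box=cv2.minAreaRect(cast(f,np.c_[xs,ys],.032)[:,:2].astype(np.float32)); print(box)
p=np.array(box[0])-c; print("tab",p,np.hypot(*p),np.arctan2(p[1],p[0]))
# stud top & consistency of axis
g=blob(f,(0,0,110),(180,50,200),(255,310,310,360)); n,l,s,ce=cv2.connectedComponentsWithStats(g); i=1+np.argmax(s[1:,4]); print(s[i],cast(f,ce[i],.094))
E
```

```text
((0.6767850518226624, 0.014516669325530529), (0.005199693609029055, 0.015849236398935318), 35.836299896240234)
tab [ 0.03408505 -0.04948333] 0.06008652737837714 -0.967613961087832
[ 263  321   41   34 1099] [[0.64341578 0.06350011 0.094     ]]
```

The tab's top face measures 5.2 × 15.8 mm at r = 60 mm, angle −0.968. The pointer is at −0.958, so the two agree to about 0.01 rad. Next I release, rise to the ring and wind back.

>>> send_rows --pt "1 0 0 0 0 0 0" --pt "1 0 0 0 0 0 0" --pt "1 0 0 0 0 0 0" --pt "1 0 0 0 0 0 0" --pt "1 0 0 -0.26 0 0 0" --pt "1 0 0 -0.26 0 0 -0.65" --pt "1 0 0 -0.26 0 0 -0.65" --pt "1 0 0 -0.26 0 0 -0.65" --pt "1 0 0 -0.26 0 0 -0.65" --pt "1 0 0 -0.26 0 0 -0.65" --pt "1 0 0 -0.26 0 0 -0.65" --pt "1 0 0 -0.26 0 0 -0.65" --pt "1 0 0 -0.26 0 0 -0.65" --pt "1 0 0 -0.26 0 0 -0.65" --pt "1 0 0 -0.26 0 0 -0.65" --pt "1 0 0 -0.26 0 0 -0.65" --pt "1 0 0 -0.26 0 0 -0.65" --pt "1 0 0 -0.26 0 0 -0.65" --pt "1 0 0 -0.26 0 0 -0.65"

```text
clock: 9.25
tcp_pos: [0.6422, 0.0641, 0.0864]
orientation: [-1.885, -2.513, -0.0]
contact_force: [-0.8, 0.0, -0.2]
grip_width: 0.0858
```

>>> send_rows --pt "1 0 0 0 0 0 -0.1" --pt "1 0 0 0 0 0 -0.1" --pt "1 0 0 0 0 0 -0.1" --pt "1 0 0 0 0 0 -0.1"

```text
clock: 9.58
tcp_pos: [0.6421, 0.0639, 0.0862]
orientation: [-1.474, -2.773, -0.0]
contact_force: [0.3, -0.0, -0.3]
grip_width: 0.0855
```

```bash
python3 - <<'E'
from h import *
o=r.get_obs(); print({k:np.round(o[k],4) for k in("clock","joints","tcp_pos","contact_force","moment","grip_width")},delta([.6427,.064,.088]))
E
```

```text
{'clock': np.float64(9.5833), 'joints': array([ 0.2643,  0.694 , -0.6552,  1.7143,  0.5143,  0.9124, -0.0086]), 'tcp_pos': array([0.6421, 0.0639, 0.0862]), 'contact_force': array([ 0.3452, -0.0379, -0.2785]), 'moment': array([ 0.0532, -0.0372, -0.0187]), 'grip_width': np.float64(0.0855)} (array([-0.002,  0.003, -0.012]), array([-0., -0.,  0.]), np.float64(2.164))
```

>>> send_rows --pt "0 0 0 -0.01 0 0 0" --pt "0 0 0 -0.01 0 0 0" --pt "0 0 0 -0.01 0 0 0" --pt "0 0 0 -0.01 0 0 0" --pt "0 0 0 -0.01 0 0 0" --pt "0 0 0 -0.01 0 0 0" --pt "0 0 0 -0.01 0 0 0" --squeeze 80

```text
clock: 10.17
tcp_pos: [0.6424, 0.0641, 0.0886]
orientation: [1.478, 2.772, -0.0]
contact_force: [-1.8, -1.5, 5.2]
grip_width: 0.0371
```

>>> send_rows --pt "0 0 0 0.003 0 0 0.035" --pt "0 0 0 0.006 0 0 0.07" --pt "0 0 0 0.009 0 0 0.105" --pt "0 0 0 0.012 0 0 0.14" --pt "0 0 0 0.015 0 0 0.175" --pt "0 0 0 0.018 0 0 0.21" --pt "0 0 0 0.021 0 0 0.245" --pt "0 0 0 0.024 0 0 0.28" --pt "0 0 0 0.027 0 0 0.315" --pt "0 0 0 0.029 0 0 0.35" --pt "0 0 0 0.029 0 0 0.35"

```text
clock: 11.08
tcp_pos: [0.6429, 0.0642, 0.0842]
orientation: [2.71, 1.586, 0.002]
contact_force: [1.2, -1.0, 3.4]
grip_width: 0.0364
```

```bash
python3 - <<'E'
from h import *
o=r.get_obs(); print({k:np.round(o[k],4) for k in("clock","joints","tcp_pos","contact_force","moment","grip_width")},delta([.6427,.064,.088]))
E
```

```text
{'clock': np.float64(11.0833), 'joints': array([ 0.0868,  0.6363, -0.3949,  1.728 ,  0.3136,  0.8384, -0.9617]), 'tcp_pos': array([0.6429, 0.0642, 0.0842]), 'contact_force': array([ 1.1768, -1.0435,  3.3581]), 'moment': array([-0.1115, -0.1021, -0.1104]), 'grip_width': np.float64(0.0364)} (array([-0.002, -0.   , -0.025]), array([ 0.001, -0.   , -0.   ]), np.float64(1.059))
```

>>> send_rows --pt "0 0 0 0.003 0 0 0.03" --pt "0 0 0 0.005 0 0 0.06" --pt "0 0 0 0.008 0 0 0.09" --pt "0 0 0 0.01 0 0 0.12"

```text
clock: 11.42
tcp_pos: [0.6431, 0.064, 0.0829]
orientation: [2.958, 1.055, 0.003]
contact_force: [-0.5, -0.6, 5.4]
grip_width: 0.0365
```

```bash
cat > s.py <<'E'
from h import *
o=r.get_obs(); print({k:np.round(o[k],3) for k in("clock","tcp_pos","contact_force","moment","grip_width")},o["joints"][6],delta([.6427,.064,.088]))
E
python3 s.py
```

```text
{'clock': np.float64(11.417), 'tcp_pos': array([0.643, 0.064, 0.083]), 'contact_force': array([-0.495, -0.633,  5.444]), 'moment': array([-0.212,  0.104,  0.416]), 'grip_width': np.float64(0.036)} -1.2794785263652815 (array([-0.002, -0.001, -0.034]), array([ 0., -0., -0.]), np.float64(0.685))
```

>>> send_rows --pt "0 0 0 0.002 0 0 0.03" --pt "0 0 0 0.004 0 0 0.06" --pt "0 0 0 0.006 0 0 0.08" --pt "0 0 0 0.008 0 0 0.1"

```text
clock: 11.75
tcp_pos: [0.6432, 0.0639, 0.0821]
orientation: [3.086, 0.583, 0.003]
contact_force: [-1.4, -1.8, 9.8]
grip_width: 0.037
```

```bash
python3 s.py
```

```text
{'clock': np.float64(11.75), 'tcp_pos': array([0.643, 0.064, 0.082]), 'contact_force': array([-1.397, -1.789,  9.77 ]), 'moment': array([-0.332,  0.278,  0.728]), 'grip_width': np.float64(0.037)} -1.5433210338219086 (array([-0.003, -0.002, -0.039]), array([ 0.   , -0.001, -0.   ]), np.float64(0.373))
```

>>> send_rows --pt "0 0 0 0 0 0 0" --pt "0 0 0 0 0 0 0"

```text
clock: 11.92
tcp_pos: [0.6432, 0.0639, 0.0821]
orientation: [3.086, 0.585, 0.003]
contact_force: [0.1, -1.6, 8.1]
grip_width: 0.0366
```

```bash
python3 s.py; python3 - <<'E'
from h import *
f=grab("wrist","w5"); g=f["pixels"][100:400,180:480]; cv2.imwrite("pics/w5c.png",cv2.resize(g[:,:,::-1],None,fx=2,fy=2))
E
```

```text
{'clock': np.float64(11.917), 'tcp_pos': array([0.643, 0.064, 0.082]), 'contact_force': array([ 0.07 , -1.584,  8.084]), 'moment': array([-0.273,  0.189,  0.154]), 'grip_width': np.float64(0.037)} -1.5415559406780437 (array([-0.003, -0.002, -0.04 ]), array([ 0.   , -0.001, -0.   ]), np.float64(0.375))
```

View pics/w5c.png

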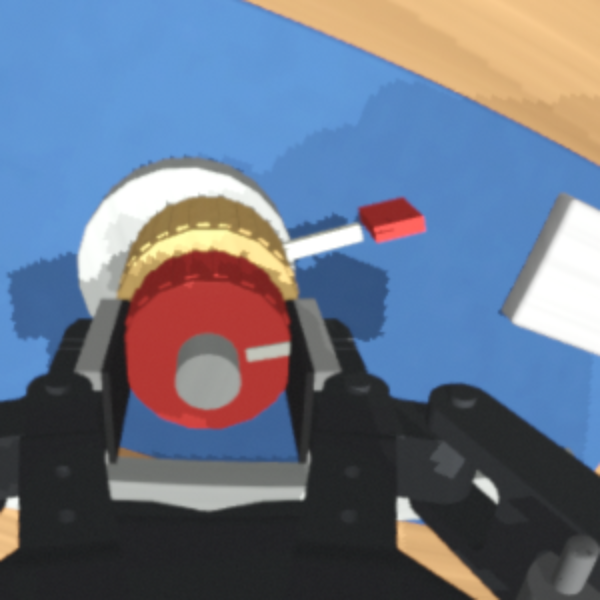

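The ring's line shows it about 0.55 rad past its original angle, and the pointer is still at the tab. I'll turn it slowly a little further to feel the torque.

>>> send_rows --pt "0 0 0 0.0 0 0 0.006" --pt "0 0 0 0.001 0 0 0.011" --pt "0 0 0 0.001 0 0 0.016" --pt "0 0 0 0.001 0 0 0.021"

```text
clock: 12.3
tcp_pos: [0.6432, 0.0638, 0.0819]
orientation: [3.103, 0.483, 0.003]
contact_force: [-0.9, -2.0, 8.7]
grip_width: 0.0369
```

```bash
python3 s.py
```

```text
{'clock': np.float64(12.3), 'tcp_pos': array([0.643, 0.064, 0.082]), 'contact_force': array([-0.891, -2.042,  8.687]), 'moment': array([-0.282,  0.226,  0.51 ]), 'grip_width': np.float64(0.037)} -1.5970923118663318 (array([-0.003, -0.002, -0.04 ]), array([ 0.   , -0.001, -0.   ]), np.float64(0.309))
```

>>> send_rows --pt "0 0 0 0.0 0 0 0.006" --pt "0 0 0 0.001 0 0 0.012" --pt "0 0 0 0.001 0 0 0.018" --pt "0 0 0 0.002 0 0 0.024" --pt "0 0 0 0.002 0 0 0.03"

```text
clock: 12.72
tcp_pos: [0.6432, 0.0638, 0.0817]
orientation: [3.123, 0.337, 0.003]
contact_force: [-1.6, -1.6, 9.2]
grip_width: 0.0366
```

```bash
python3 s.py
```

```text
{'clock': np.float64(12.717), 'tcp_pos': array([0.643, 0.064, 0.082]), 'contact_force': array([-1.566, -1.576,  9.227]), 'moment': array([-0.317,  0.201,  0.497]), 'grip_width': np.float64(0.037)} -1.6764129968701902 (array([-0.003, -0.002, -0.042]), array([ 0.   , -0.001, -0.   ]), np.float64(0.215))
```

```bash
python3 - <<'E'
from h import *
def line(im,yaw):
    h=cv2.cvtColor(im,cv2.COLOR_BGR2HSV); m=cv2.inRange(h,np.array((0,0,150)),np.array((180,70,255)))
    k=np.zeros_like(m); k[255:305,300:326]=1; m*=k; n,l,s,c=cv2.connectedComponentsWithStats(m); i=1+np.argmax(s[1:,4]); return s[i],c[i]
f=grab("wrist","w6")
for n,z in(("w5",.0845),("w6",.084)):
    im=cv2.imread(f"pics/{n}.png"); s,c=line(im,0); ring=cv2.inRange(cv2.cvtColor(im,cv2.COLOR_BGR2HSV),np.array((0,0,90)),np.array((180,60,190)))
    print(n,s,c)
P=cast(f,line(cv2.imread("pics/w6.png"),0)[1],.084); p=P[0,:2]-[.643,.064]; print(p,np.arctan2(p[1],p[0]), np.hypot(*p))
g=f["pixels"][100:400,180:480]; cv2.imwrite("pics/w6c.png",cv2.resize(g[:,:,::-1],None,fx=2,fy=2))
E
python3 s.py
```

```text
w5 [303 271  22  10 141] [313.63829787 275.41843972]
w6 [303 271  22   9 138] [313.63768116 275.13768116]
[ 0.00439544 -0.01333337] -1.2523576515498767 0.014039179231256577
{'clock': np.float64(12.767), 'tcp_pos': array([0.643, 0.064, 0.082]), 'contact_force': array([-1.519, -1.771,  8.536]), 'moment': array([-0.282,  0.189,  0.4  ]), 'grip_width': np.float64(0.037)} -1.6774439201425329 (array([-0.003, -0.002, -0.042]), array([ 0.   , -0.001, -0.   ]), np.float64(0.214))
```

View pics/w6c.png

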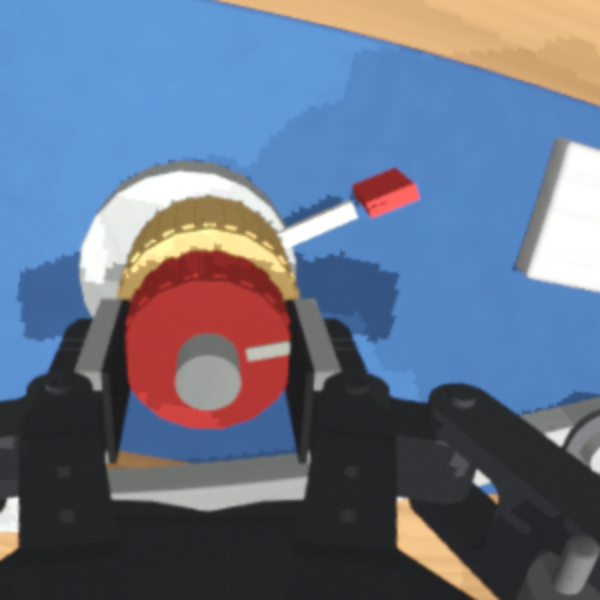

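>>> send_rows --pt "0 0 0 0.0 0 0 0.006" --pt "0 0 0 0.001 0 0 0.012" --pt "0 0 0 0.001 0 0 0.018"

```text
clock: 13.02
tcp_pos: [0.6432, 0.0638, 0.0816]
orientation: [3.131, 0.248, 0.003]
contact_force: [-1.0, -0.8, 8.2]
grip_width: 0.0366
```

```bash
python3 s.py
```

```text
{'clock': np.float64(13.017), 'tcp_pos': array([0.643, 0.064, 0.082]), 'contact_force': array([-0.955, -0.829,  8.157]), 'moment': array([-0.355,  0.246,  0.531]), 'grip_width': np.float64(0.037)} -1.72380564813493 (array([-0.003, -0.002, -0.043]), array([ 0.   , -0.001, -0.   ]), np.float64(0.158))
```

Torque is about 0.53–0.55 N m with no slip. I'll release, rise and locate the post.

>>> send_rows --pt "1 0 0 0 0 0 0" --pt "1 0 0 0 0 0 0" --pt "1 0 0 0 0 0 0" --pt "1 0 0 0 0 0 0" --pt "1 0 0 -0.25 0 0 0" --pt "1 0 0 -0.5 0 0 0" --pt "1 0 0 -0.75 0 0 0" --pt "1 0 0 -0.75 0 0 0" --pt "1 0 0 -0.75 0 0 0"

```text
clock: 13.77
tcp_pos: [0.6438, 0.0644, 0.1955]
orientation: [-3.132, -0.243, -0.008]
contact_force: [0.1, -0.1, -0.7]
grip_width: 0.0855
```

```bash
python3 s.py; python3 - <<'E'
from h import *
f=grab("wrist","w7"); g=f["pixels"]
o=r.get_obs(); q=proj(f,[[.525,.132,.062],[.5928,.1435,.062],[.643,.064,.086]]); print(q)
cv2.imwrite("pics/w7.png",g[:,:,::-1])
E
```

```text
{'clock': np.float64(13.767), 'tcp_pos': array([0.644, 0.064, 0.196]), 'contact_force': array([ 0.058, -0.12 , -0.652]), 'moment': array([ 0.031, -0.002, -0.004]), 'grip_width': np.float64(0.086)} -1.6979868397356903 (array([-0.012,  0.002,  0.717]), array([-0.   , -0.002,  0.   ]), np.float64(0.155))
[[197.70064053 303.09316629]
 [188.82212736 239.55013275]
 [283.80676598 208.06231136]]
```

View pics/w7.png

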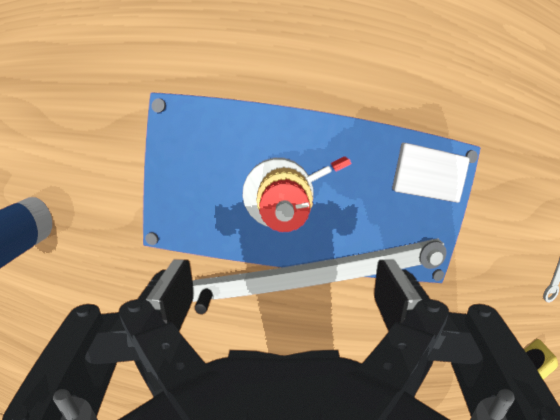

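The pointer is at the tab. The post top is near (202,303), which is about (0.521, 0.130). I'll move to its robot side with the jaws shut.

>>> send_rows --pt "0 -0.25 -0.15 0 0 0 0" --pt "0 -0.5 -0.3 0 0 0 0" --pt "0 -0.75 -0.46 0 0 0 0" --pt "0 -0.99 -0.61 0.1 0 0 0" --pt "0 -0.99 -0.61 0.35 0 0 0" --pt "0 -0.99 -0.61 0.6 0 0 0" --pt "0 -0.99 -0.61 0.8 0 0 0" --pt "0 -0.99 -0.61 0.95 0 0 0" --pt "0 -0.99 -0.61 0.95 0 0 0" --squeeze 40

```text
clock: 14.57
tcp_pos: [0.4767, 0.1301, 0.0451]
orientation: [3.129, 0.244, -0.017]
contact_force: [-0.7, -0.1, -0.7]
grip_width: -0.0001
```

```bash
python3 s.py; python3 - <<'E'
from h import *
print(delta([.5928-.018,.139,.052]))
E
```

```text
{'clock': np.float64(14.567), 'tcp_pos': array([0.477, 0.13 , 0.045]), 'contact_force': array([-0.733, -0.121, -0.658]), 'moment': array([ 0.036, -0.01 , -0.043]), 'grip_width': np.float64(-0.0)} -1.9767388933623888 (array([ 1.022,  0.608, -0.296]), array([0.001, 0.003, 0.   ]), np.float64(0.156))
(array([ 0.655,  0.043, -0.053]), array([0.001, 0.003, 0.   ]), np.float64(0.156))
```

>>> send_rows --pt "0 0.0 0 -0.01 0 0 0" --pt "0 0.08 0 -0.01 0 0 0" --pt "0 0.14 0.01 -0.01 0 0 0" --pt "0 0.2 0.015 -0.01 0 0 0" --pt "0 0.25 0.02 -0.01 0 0 0" --pt "0 0.3 0.025 -0.01 0 0 0" --pt "0 0.35 0.03 -0.01 0 0 0" --pt "0 0.4 0.03 -0.01 0 0 0" --pt "0 0.44 0.035 -0.01 0 0 0" --pt "0 0.48 0.035 -0.01 0 0 0" --pt "0 0.52 0.04 -0.01 0 0 0" --pt "0 0.56 0.04 -0.01 0 0 0" --pt "0 0.56 0.04 -0.01 0 0 0"

```text
clock: 15.65
tcp_pos: [0.5669, 0.1386, 0.0519]
orientation: [-3.132, -0.242, -0.002]
contact_force: [0.1, 0.2, 0.3]
grip_width: -0.0001
```

```bash
python3 s.py; python3 - <<'E'
from h import *
print(delta([.5928-.018,.139,.052]))
E
```

```text
{'clock': np.float64(15.65), 'tcp_pos': array([0.567, 0.139, 0.052]), 'contact_force': array([0.129, 0.184, 0.344]), 'moment': array([0.009, 0.014, 0.042]), 'grip_width': np.float64(-0.0)} -1.9188905623995018 (array([ 0.423,  0.569, -0.24 ]), array([-0., -0.,  0.]), np.float64(0.154))
(array([ 0.052,  0.005, -0.001]), array([-0., -0.,  0.]), np.float64(0.154))
```

Remaining travel is about 8 mm. I'll take it in small steps and feel for the contact.

>>> send_rows --pt "0 0.012 0 0 0 0 0" --pt "0 0.024 0 0 0 0 0" --pt "0 0.036 0 0 0 0 0" --pt "0 0.045 0 0 0 0 0" --pt "0 0.045 0 0 0 0 0"

```text
clock: 16.07
tcp_pos: [0.5722, 0.1396, 0.0518]
orientation: [3.132, 0.242, 0.0]
contact_force: [0.1, 0.5, -0.5]
grip_width: -0.0001
```

>>> send_rows --pt "0 0.007 0 0 0 0 0" --pt "0 0.014 0 0 0 0 0" --pt "0 0.014 0 0 0 0 0"

```text
clock: 16.32
tcp_pos: [0.5742, 0.1399, 0.0518]
orientation: [3.132, 0.242, 0.0]
contact_force: [-0.4, -1.4, 0.9]
grip_width: -0.0001
```

```bash
python3 s.py
```

```text
{'clock': np.float64(16.317), 'tcp_pos': array([0.574, 0.14 , 0.052]), 'contact_force': array([-0.397, -1.397,  0.853]), 'moment': array([-0.084,  0.134, -0.028]), 'grip_width': np.float64(-0.0)} -1.9147241088138642 (array([ 0.373,  0.57 , -0.241]), array([ 0., -0., -0.]), np.float64(0.155))
```

>>> send_rows --pt "0 0.007 0 0 0 0 0" --pt "0 0.014 0 0 0 0 0" --pt "0 0.014 0 0 0 0 0"

```text
clock: 16.57
tcp_pos: [0.5751, 0.1401, 0.0516]
orientation: [3.132, 0.243, -0.004]
contact_force: [-3.8, -1.4, 3.4]
grip_width: 0.0002
```

>>> send_rows --pt "0 0.007 0 0 0 0 0" --pt "0 0.014 0 0 0 0 0" --pt "0 0.014 0 0 0 0 0"

```text
clock: 16.82
tcp_pos: [0.5754, 0.1402, 0.0513]
orientation: [3.131, 0.243, -0.009]
contact_force: [-10.0, -2.6, 6.2]
grip_width: 0.0002
```

```bash
python3 s.py
```

```text
{'clock': np.float64(16.817), 'tcp_pos': array([0.575, 0.14 , 0.051]), 'contact_force': array([-9.99 , -2.628,  6.214]), 'moment': array([-0.332,  1.925,  0.027]), 'grip_width': np.float64(0.0)} -1.9126795345479963 (array([ 0.364,  0.571, -0.246]), array([0.   , 0.002, 0.   ]), np.float64(0.155))
```

The force is 10 N with the arm stalled at the predicted place, so the bar is on the disc. I'll back off, rise and check.

>>> send_rows --pt "0 -0.02 0 0 0 0 0" --pt "0 -0.06 0 0 0 0 0" --pt "0 -0.2 0 0 0 0 0" --pt "0 -0.2 0 0 0 0 0" --pt "0 -0.2 0 -0.25 0 0 0" --pt "0 -0.2 0 -0.5 0 0 0" --pt "0 -0.2 0 -0.75 0 0 0" --pt "0 -0.2 0 -1 0 0 0" --pt "0 -0.2 0 -1 0 0 0"

```text
clock: 17.57
tcp_pos: [0.5534, 0.1378, 0.21]
orientation: [-3.129, -0.242, -0.022]
contact_force: [1.4, 0.3, -0.6]
grip_width: -0.0002
```

>>> send_rows --pt "0 0.3 0.2 -0.2 0 0 0" --pt "0 0.5 0.45 -0.2 0 0 0" --pt "0 0.5 0.5 -0.2 0 0 0" --pt "0 0.5 0.5 -0.2 0 0 0" --pt "0 0.5 0.5 -0.2 0 0 0"

```text
clock: 17.98
tcp_pos: [0.6357, 0.0713, 0.2317]
orientation: [3.132, 0.236, 0.002]
contact_force: [-0.2, 0.8, -0.3]
grip_width: -0.0002
```

```bash
python3 s.py; python3 - <<'E'
from h import *
f=grab("wrist","w8"); o=f["pixels"]
p=proj(f,[[.6427,.064,.03],[.677,.0145,.032]]); print(p)
x,y=map(int,p[0]); x0=max(0,min(x-150,260)); y0=max(0,min(y-100,220)); print(x0,y0)
cv2.imwrite("pics/w8c.png",cv2.resize(o[y0:y0+200,x0:x0+300,::-1],None,fx=2.6,fy=2.6))
E
```

```text
{'clock': np.float64(17.983), 'tcp_pos': array([0.636, 0.071, 0.232]), 'contact_force': array([-0.212,  0.797, -0.25 ]), 'moment': array([0.064, 0.054, 0.005]), 'grip_width': np.float64(-0.0)} -1.7121322404193837 (array([0.038, 0.054, 0.958]), array([ 0., -0., -0.]), np.float64(0.151))
[[291.29413112 175.56940921]
 [343.70306294 151.2820707 ]]
141 75
```

View pics/w8c.png

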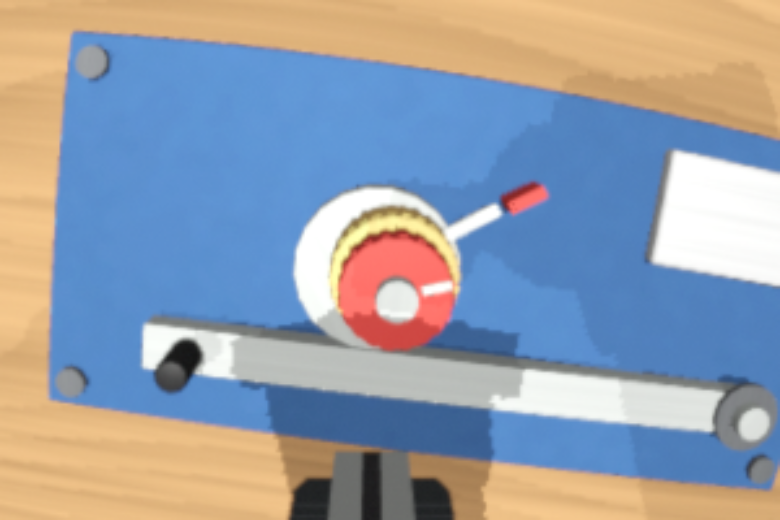

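The bar lies against the disc and the pointer is in line with the tab. I'll take one numeric check of the angles before handing in.

```bash
python3 - <<'E'
from h import *
f=grab("wrist"); V=f["hsv"][...,2]; c=np.array([.643,.064]); roi=(325,138,360,168)
red=blob(f,(0,100,60),(8,255,255),roi)|blob(f,(170,100,60),(180,255,255),roi)
th,_=cv2.threshold(V[red>0].reshape(-1,1),0,255,cv2.THRESH_OTSU)
ys,xs=np.nonzero((red>0)&(V>th)); p=cast(f,np.c_[xs,ys],.032)[:,:2]; b=cv2.minAreaRect(p.astype(np.float32)); q=np.array(b[0])-c; print("tab",b,np.hypot(*q),np.arctan2(q[1],q[0]))
w=blob(f,(0,0,170),(180,60,255),(317,148,336,168)); ys,xs=np.nonzero(w); P=cast(f,np.c_[xs,ys],.0295)[:,:2]-c; a=np.arctan2(P[:,1],P[:,0]); rr=np.hypot(*P.T); k=rr>.038; print("ptr",rr.max(),a[k].mean())
w=blob(f,(0,0,170),(180,60,255),(303,180,316,192)); ys,xs=np.nonzero(w); P=cast(f,np.c_[xs,ys],.084)[:,:2].mean(0)-c; print("ringline",np.arctan2(P[1],P[0]),np.hypot(*P))
E
```

```text
tab ((0.677120566368103, 0.014725940302014351), (0.005181354470551014, 0.015536783263087273), 36.48528289794922) 0.0599345143335689 -0.9651452676542858
ptr 0.04813545938098392 -0.9438150631322264
ringline -1.3464269790806154 0.012011762042020932
```

```bash
python3 -c "
from bench import r
print(r.hand_in())"
```

```text
the job is handed in; nothing more can be done
None
```

I finished the job in the order you asked and handed it in after about 18 s of robot time. Hand-in gave no verdict.

- **Lock ring:** I loosened it 1.29 rad. I later screwed it down 2.0 rad with one grasp and no slip, to a last reading of 0.53 N m while turning slowly. One faster reading, two steps earlier, showed 0.73 N m. I took that as an effect of the motion, because it fell to 0.15 N m once the arm stopped and the slower readings after it were 0.50–0.53. The ring's white line showed no springback after release.
- **Eccentric:** I turned it 2.27 rad clockwise. At the last check the pointer stood at −0.944 rad and the tab at −0.965 rad. That leaves it about 0.02 rad (1 mm at the tip) short, which is within measuring error. The check before tightening had shown 0.01 rad.
- **Fence:** I pushed it by the post until it stopped with a 10 N reaction, 0.6 mm from where I had calculated. The last picture shows the bar against the disc and the gripper clear of everything.
- **Other items:** I never took the arm near the spanner, spray can or tape measure, but I did not measure them again at the end.

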